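# Set the bleed valve two turns open

### The job

Get the blue bleed rig ready for bleeding: first twist the black vent cap on the tank counterclockwise (seen from above) until it is fully open. Then crank the red valve handwheel clockwise until it is shut against its stop, back it off counterclockwise by exactly two full turns, and finish still gripping the crank handle so that the valve keeps that setting. Leave everything lying round the rig where it is.

Things in the scene. Friction and masses are not known exactly. Their poses are not given: they have to be found in the camera images.
- bleed_rig: the fixed rig: a dark steel sub-plate 115 (x) by 280 (y) mm, 10 mm thick, with a blue tank 84 mm square at its -y end and an aluminium valve block 66 mm square at its +y end, both 55 mm high, joined by a pipe with a small gauge (top about 65 mm high). Origin: centre of the plate's underside. It stands at a different place and heading each time. The cap's axis is at y = -80 mm, the wheel's axis at y = +80 mm in its frame.
- cap_center (a point): centre (half-way up) of the round black knurled vent cap: 40 mm diameter, 28 mm high, its flat lower edge 62 mm and its top 90 mm above the bench, on a flange 48 mm wide whose top is 58 mm above the bench; the tank's top (55 mm) surrounds it. A yellow stripe on its top runs from the middle along the point's -x axis.
- vent_cap (a joint): angle of the vent cap, rad: 0 shut, 1.4 fully open against its stop; grows counterclockwise seen from above; starts shut or slightly loose (0 to 0.25). It does not rise as it turns; needs about 0.06 N m and stays where it is left.
- wheel_hub (a point): point on the upright axis of the red handwheel at the height of its rim's middle, 87 mm above the bench; rim 100 mm diameter to the middle of its 14 mm thick bar, top of the rim 94 mm above the bench; hub nut at most 101 mm above the bench.
- crank_grip: the black revolving crank handle that stands upright on the wheel's rim: 20 mm diameter, 43 mm high, from 99 to 142 mm above the bench. Origin on its axis 120 mm above the bench, about half-way up. It is 50 mm from the wheel's axis and spins freely about its own axis, so a gripper that holds it may keep its heading while it carries it round the circle.
- valve_wheel (a joint): angle of the handwheel, rad: 0 shut against its hard stop; grows counterclockwise seen from above (opening), 6.283 per turn, up to 22. At 0 the crank handle lies on the -x side of the wheel's axis in the rig's frame. Starts about a third to four fifths of a turn open. Needs about 0.07 N m (1.5 N at the handle) and stays where it is left.
- torch_red_mid (a point): centre of a red pocket torch, 130 mm long, lying loose on the bench (leave alone)
- green_cap_mid (a point): centre of a loose flat green dust cap, 110 mm diameter, 16 mm high (leave alone)
- planet_gear_1_mid (a point): centre of a loose grey gear, 48 mm diameter, 24 mm high (leave alone)
- planet_gear_2_mid (a point): centre of a loose grey gear, 68 mm diameter, 14 mm high (leave alone)
- valve_body_half_mid (a point): centre of a loose light metal valve body half, 87 by 137 by 20 mm (leave alone)
- screwdriver_red_mid (a point): middle of a loose screwdriver with a red handle, 220 mm long, 31 mm high (leave alone)

How it is judged:
By the outcome, as a careful person would: the job done as asked, in the order asked, and still so for the second after the job is handed in, while the arm keeps its last pose, push and grip.
It also fails if it takes over 72 s, if anything falls off the work surface, if the arm or the gripper's body presses on something with over 40 N, if the wrist force passes 120 N, or if a joint passes its speed limit or range.

### The arm

A 6-joint arm with a two-finger parallel gripper is mounted at the origin on a cart in front of the work surface, level with it; the furniture and walls round the work are solid. World frame = base frame: x ahead of the robot, y to its left, z up, the work surface at z = 0. Lengths are in m, angles in rad, forces in N, time in s.
With the tool pointing down it reaches from about 0.3 to 0.825 m from the base axis. Payload 5.4 kg.
Tool frame: the origin (TCP) lies where the fingers leave the gripper's body, on its centre line; the fingertips stand 88 mm ahead of it and the grasp point (between the pads) lies 69 mm ahead of it (grip_point_offset is the distance from the TCP to the grasp point, in m); z points along the fingers, y is the line along which they close (so a half turn about z gives the same grasp; the last joint's range is limited). The gripper opens to 92 mm and grips with 3 to 60 N. Pads are 20 mm wide; open, the fingers measure 128 mm over their backs; the gripper's body (75 mm by 189 mm) begins 69 mm behind the grasp point.
Start: joints at [-1.423, 0.158, 1.597, -0, 1.386, -0.21], TCP at [0.201, -0.539, 0.303] pointing down, gripper open.
Joint ranges: [-2.91, 2.91], [-0.94, 2.29], [0.18, 2.7], [-1.29, 4.43], [0.17, 2.64], [-3, 3]. Speed limits (rad/s): [2.57, 2.57, 3.14, 3.14, 3.14, 3.14].

### API

Orientations are given as a unit quaternion [w, x, y, z].
In Python, from plant import get_obs, grab_frame, job_done, grip_point_offset gives the robot as it stands.
- The arm moves only by the shell command python3 -m pendant 'ROWS' [FORCE]. ROWS is JSON, a list of rows, each an object with "rotation": the turn, a rotation vector about the tool's x, y, z in rad, a list of three; "slide": the shift along the tool's x, y, z in cm, a list of three; "jaw": the closure, from 0 (fully open) to 1 (shut). A call has 1 to 12 rows; each row is the pose to reach, as a shift and turn from the pose commanded when the call began, along the tool's axes at that moment; what a row does not reach only later rows make up. A row lasts 1/10 s, in which the tool goes at most 50 mm and 8.59 degrees, less where a joint would pass 70% of its speed; a pose out of reach is approached as far as the arm can. A call with a gripper value outside its range is refused whole. The fingers move at their own pace and stop on an object; FORCE is the grip in N (left out, the last holds). Time passes only in rows, so rows that repeat a pose let the fingers close. It gives the time, the measured TCP pose, the force, the opening and the grip force at its end, in the units of the state.
- get_obs(): the state, without advancing time (a new reading comes with each control period).
- grab_frame(name): name is "scene" or "top"; returns a dict with "image" (384x512x3 uint8, blue, green, red), "z_map" (384x512 float32, m along the optical axis (not along the pixel's ray), 0 where there is no reading), "vfov" (degrees; the focal length in pixels is half the picture's height over the tangent of half this angle, whatever the lens; pixels are square), "cx", "cy" (the principal point, pixels), "position" and "rotation" of the camera in the world. Camera axes: x right, y down, z forward; pixel columns grow to the right and rows downward; lengths in m; the calibration is good to about 2 mm. A picture is of the moment at which its call begins.
- job_done(): hands the job in; it is judged then, once.
The state is a dict: "t": time; "joint_pos": joint angles; "dq": joint speeds; "effort": joint torques, N m; "tool_pos": TCP position; "tcp_rot": TCP orientation; "wrist_force": force on the tool from outside, world axes, zero at the start; "torque": the same for the moment, N m; "grip_width": opening from 0.0 (shut) to 1.0 (fully open); "finger_force": force on a finger pad.
Only numpy, scipy, OpenCV 4.12 (cv2) and the standard library are available. Lean on these libraries where they do the work, as an engineer would, in place of code of your own. Each camera call takes 0.05 s, during which the arm holds its last target. There are 200 camera calls.

## Working session

There is one attempt and no reset: what is moved stays moved. The work goes in short steps, Python scripts to look and compute and a shell command to move; the robot and the scene stay as the last step left them, time stands still between calls to the robot, and variables do not carry over. Pictures are saved under pics/ and viewed, at most 10 in all, crops included, and the job is handed in when it is done.

```bash
ls; mkdir -p pics; python3 - <<'E'
from plant import *
import cv2,numpy as np
o=get_obs();print({k:np.round(v,3).tolist() for k,v in o.items()},grip_point_offset)
for n in("scene","top"):
    f=grab_frame(n);cv2.imwrite(f"pics/{n}0.png",f["image"]);np.savez(f"{n}0.npz",**f)
    print(n,f["vfov"],f["cx"],f["cy"],f["position"],f["rotation"])
E
```

```text
pics
{'t': 0.0, 'joint_pos': [-1.423, 0.159, 1.598, -0.0, 1.386, -0.21], 'dq': [0.0, -0.002, 0.001, 0.0, 0.0, -0.0], 'effort': [0.0, -38.557, -32.211, 0.07, 0.038, -0.0], 'tool_pos': [0.201, -0.538, 0.302], 'tcp_rot': [-0.001, 0.984, 0.178, 0.0], 'wrist_force': [-0.067, 0.24, 0.591], 'torque': [0.016, 0.047, -0.017], 'finger_force': 0.0, 'grip_width': 1.001} 0.0694
scene 51.26939181429537 254.22042495732913 185.1577845899579 [0.23094027 0.67489886 0.9375823 ] [ 0.08907475 -0.23647869  0.89308436 -0.37221479]
top 55.819336073993185 254.3060471512857 188.5515084445792 [ 0.4475699  -0.08848895  1.22233902] [-0.05057681  0.71446966 -0.69605572  0.04981492]
```

View pics/top0.png

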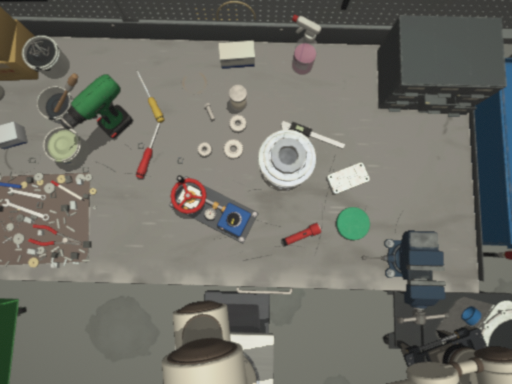

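View pics/scene0.png

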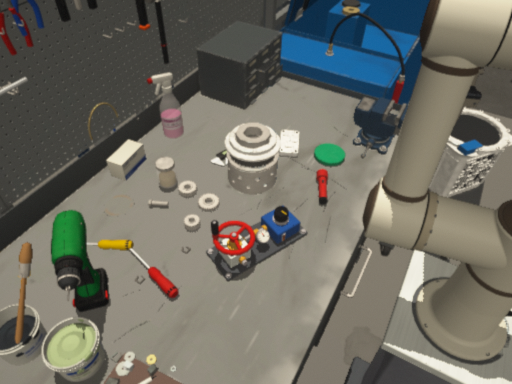

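The top view shows the red wheel near (188,196), the cap at (235,218) and the crank handle near (180,180). The torch, green cap and screwdriver are clear of the rig. Next I'll measure the rig using colour and depth.

```bash
cat > h.py <<'E'
import numpy as np,cv2
from scipy.spatial.transform import Rotation as R
def cam(f):
    h,w=f["z_map"].shape; F=h/2/np.tan(np.radians(float(f["vfov"]))/2)
    q=np.array(f["rotation"]); return F,R.from_quat(q[[1,2,3,0]]) if q.shape==(4,) else R.from_matrix(q)
def cloud(f):
    z=f["z_map"];F,r=cam(f);v,u=np.indices(z.shape)
    p=np.stack([(u-f["cx"])/F*z,(v-f["cy"])/F*z,z],-1)
    P=r.apply(p.reshape(-1,3)).reshape(p.shape)+f["position"]; P[z==0]=np.nan
    return P
E
python3 - <<'E'
from h import *
from scipy.optimize import least_squares
for n in("top","scene"):
    f=dict(np.load(f"{n}0.npz"));P=cloud(f);I=f["image"].astype(int);b,g,r=I[...,0],I[...,1],I[...,2]
    x,y,z=P[...,0],P[...,1],P[...,2]
    roi=(x>.2)&(x<.6)&(y>-.15)&(y<.25)
    print(n,"bench z",np.nanmedian(z[roi]))
    red=roi&(r>110)&(g<60)&(z>.08)&(z<.102)
    p=P[red]
    d=np.hypot(*(p[:,:2]-np.median(p[:,:2],0)).T);p=p[d<.075]
    s=least_squares(lambda c:np.hypot(p[:,0]-c[0],p[:,1]-c[1])-.05,np.median(p[:,:2],0),loss='soft_l1',f_scale=.004).x
    print("wheel",s,len(p),np.percentile(p[:,2],[5,50,95]))
    dw=np.hypot(x-s[0],y-s[1])
    m=roi&(z>.108)&(z<.16)&(dw<.08);q=P[m];print("crank",len(q),np.round(q,4)[:40].tolist(),I[m][:8].tolist())
    blue=roi&(b>90)&(r<60)&(z>.045)&(z<.062);q=P[blue];print("blue",len(q),q.mean(0), cv2.minAreaRect(q[:,:2].astype(np.float32)*1000))
    c=q.mean(0)
    m=roi&(z>.08)&(z<.1)&(np.hypot(x-c[0],y-c[1])<.04);q=P[m];print("cap",len(q),q.mean(0),q.min(0),q.max(0),cv2.minEnclosingCircle(q[:,:2].astype(np.float32)*1000))
    yel=m&(r>130)&(g>100)&(b<110);print("yel",P[yel].mean(0) if yel.any() else None,yel.sum())
    m=roi&(z>-.0)&(z<.02)&(r<75)&(g<75)&(b<75);q=P[m]
f=cv2.imread("pics/top0.png")[150:260,140:280];cv2.imwrite("pics/tc.png",cv2.resize(f,None,fx=5,fy=5,interpolation=2))
E
```

```text
top bench z 0.004779478869982645
wheel [0.58262583 0.12137883] 199 [0.08923243 0.09324928 0.09725377]
crank 0 [] []
blue 130 [ 0.50905574 -0.01242049  0.05479084] ((513.025390625, -21.180267333984375), (79.17832946777344, 80.33130645751953), 64.8105239868164)
cap 131 [ 0.51469192 -0.02183903  0.09022249] [ 0.49620082 -0.04027238  0.08289575] [ 0.53432068 -0.0026156   0.09687423] ((514.8199462890625, -21.511627197265625), 20.114595413208008)
yel [ 0.5056087  -0.01880438  0.09047062] 7
scene bench z 0.0631613896109241
wheel [0.58634151 0.12720447] 397 [0.08867315 0.09351857 0.09682774]
crank 0 [] []
blue 352 [ 0.51097149 -0.00526314  0.05524972] ((515.7618408203125, -17.024314880371094), (81.48175048828125, 81.95075988769531), 65.38610076904297)
cap 152 [ 0.51492887 -0.01591301  0.08950339] [ 0.49667226 -0.0394249   0.08014854] [0.53651467 0.00206843 0.09491821] ((516.7883911132812, -18.441301345825195), 21.143781661987305)
yel [ 0.50959814 -0.01891483  0.09086412] 7
```

View pics/tc.png

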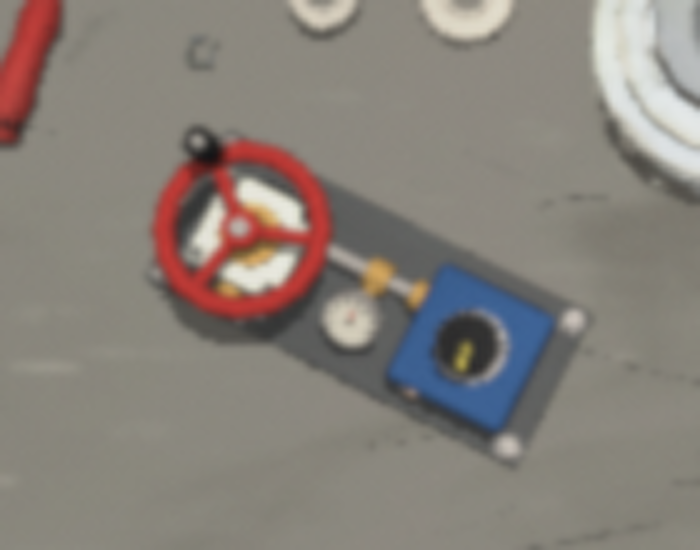

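The crop shows the hub at crop (238,226), the crank at (203,145), and the cap at (468,346) with its stripe pointing down. My region of interest cut the wheel off at x=0.6, so I'll redo the measurement with a wider one.

```bash
cat > m.py <<'E'
from h import *
from scipy.optimize import least_squares
def measure(f,verbose=1):
    P=cloud(f);I=f["image"].astype(int);b,g,r=I[...,0],I[...,1],I[...,2]
    x,y,z=P[...,0],P[...,1],P[...,2]
    roi=(x>.4)&(x<.72)&(y>-.1)&(y<.25)
    p=P[roi&(r>110)&(g<60)&(z>.085)&(z<.1)&(np.hypot(x-.6,y-.12)<.1)]
    s=least_squares(lambda c:np.hypot(p[:,0]-c[0],p[:,1]-c[1])-c[2],[.6,.12,.05],loss='soft_l1',f_scale=.004).x
    print("wheel",s,len(p))
    q=P[roi&(z>.108)&(z<.16)&(np.hypot(x-s[0],y-s[1])<.08)]
    if len(q):
        t=q[q[:,2]>.135];print("crank",len(q),q.mean(0),q.min(0),q.max(0),"top",len(t),t.mean(0) if len(t) else None)
    q=P[roi&(z>.08)&(z<.1)&(np.hypot(x-.515,y+.02)<.035)]
    t=q[q[:,2]>.086];print("cap",len(t),t.mean(0),cv2.minEnclosingCircle(t[:,:2].astype(np.float32)*1000))
E
python3 - <<'E'
from m import *
for n in("top","scene"): print(n);measure(dict(np.load(f"{n}0.npz")))
E
```

```text
top
wheel [0.58053661 0.12146203 0.04821617] 271
crank 50 [0.62738121 0.14011458 0.13504509] [0.61896853 0.13218849 0.10863531] [0.63825398 0.15050104 0.14715788] top 32 [0.6289636  0.14202995 0.1413934 ]
cap 127 [ 0.51466566 -0.02167418  0.09039703] ((514.9617309570312, -21.217199325561523), 19.973180770874023)
scene
wheel [0.58277376 0.12693093 0.04730776] 552
crank 92 [0.62717864 0.14862487 0.1308816 ] [0.61939919 0.13870432 0.10805452] [0.6387767  0.15539063 0.14503906] top 44 [0.62829949 0.14690584 0.14078193]
cap 130 [ 0.51507908 -0.01745053  0.0906191 ] ((516.7883911132812, -18.441301345825195), 21.143781661987305)
```

```bash
cat >> h.py <<'E'
def go(x,y,gz,yaw):
    "rows for grasp point target, tool down, x-axis at yaw deg"
    from plant import get_obs
    o=get_obs();q=np.array(o["tcp_rot"]);r=R.from_quat(q[[1,2,3,0]])
    t=R.from_euler('z',yaw,degrees=True)*R.from_euler('x',180,degrees=True)
    d=np.array([x,y,gz+.0694])-o["tool_pos"]
    print("t",o["t"],"slide cm",np.round(r.inv().apply(d)*100,2),"rotvec",np.round((r.inv()*t).as_rotvec(),3),"q",np.round(o["joint_pos"],2))
E
python3 - <<'E'
from h import *
P=np.concatenate([cloud(dict(np.load(n+"0.npz"))).reshape(-1,3) for n in("top","scene")])
for x in np.arange(.1,.75,.05):
    print(round(x,2),[round(float(np.nanmax(np.r_[0,P[(abs(P[:,0]-x)<.025)&(abs(P[:,1]-y)<.025),2]])),2) for y in np.arange(-.65,.3,.05)])
go(.35,-.25,.26,0);go(.515,-.0203,.2,0)
E
```

```text
0.1 [0.0, 0.0, 0.0, 0.0, 0.0, 0.0, 0.0, 0.0, 0.0, 0.0, 0.01, 0.01, 0.02, 0.36, 0.36, 0.32, 0.01, 0.0, 0.0]
0.15 [0.0, 0.0, 0.39, 0.44, 0.35, 0.0, 0.0, 0.0, 0.0, 0.0, 0.01, 0.01, 0.01, 0.68, 0.36, 0.34, 0.0, 0.0, 0.0]
0.2 [0.35, 0.35, 0.57, 0.58, 0.35, 0.0, 0.59, 0.58, 0.0, 0.0, 0.0, 0.0, 0.33, 0.73, 0.71, 0.35, 0.0, 0.0, 0.0]
0.25 [0.35, 0.35, 0.58, 0.58, 0.59, 0.6, 0.6, 0.0, 0.0, 0.0, 0.0, 0.7, 0.74, 0.74, 0.72, 0.36, 0.0, 0.0, 0.0]
0.3 [0.16, 0.16, 0.16, 0.01, 0.01, 0.01, 0.01, 0.01, 0.01, 0.01, 0.01, 0.7, 0.74, 0.74, 0.72, 0.35, 0.01, 0.01, 0.01]
0.35 [0.16, 0.16, 0.16, 0.02, 0.01, 0.01, 0.01, 0.01, 0.01, 0.01, 0.01, 0.01, 0.01, 0.01, 0.01, 0.01, 0.01, 0.01, 0.01]
0.4 [0.16, 0.16, 0.16, 0.04, 0.04, 0.01, 0.01, 0.01, 0.01, 0.01, 0.01, 0.01, 0.01, 0.01, 0.01, 0.01, 0.01, 0.01, 0.01]
0.45 [0.16, 0.16, 0.16, 0.02, 0.02, 0.02, 0.01, 0.04, 0.04, 0.04, 0.01, 0.01, 0.06, 0.06, 0.01, 0.01, 0.01, 0.01, 0.01]
0.5 [0.14, 0.14, 0.14, 0.01, 0.02, 0.02, 0.02, 0.04, 0.04, 0.02, 0.01, 0.01, 0.1, 0.1, 0.06, 0.02, 0.01, 0.01, 0.01]
0.55 [0.01, 0.01, 0.01, 0.01, 0.02, 0.02, 0.02, 0.01, 0.01, 0.01, 0.01, 0.02, 0.09, 0.09, 0.1, 0.1, 0.1, 0.1, 0.01]
0.6 [0.01, 0.01, 0.01, 0.01, 0.01, 0.02, 0.02, 0.01, 0.15, 0.16, 0.18, 0.01, 0.01, 0.02, 0.1, 0.11, 0.14, 0.1, 0.01]
0.65 [0.01, 0.01, 0.01, 0.01, 0.02, 0.03, 0.03, 0.01, 0.18, 0.2, 0.19, 0.18, 0.01, 0.01, 0.01, 0.1, 0.15, 0.01, 0.01]
0.7 [0.01, 0.01, 0.01, 0.01, 0.03, 0.03, 0.02, 0.01, 0.19, 0.2, 0.2, 0.18, 0.01, 0.01, 0.01, 0.01, 0.01, 0.01, 0.02]
t 0.1 slide cm [ 24.02 -21.79  -2.71] rotvec [-0.002 -0.     0.358] q [-1.42  0.16  1.6  -0.    1.39 -0.21]
t 0.1 slide cm [ 47.52 -37.52   3.32] rotvec [-0.002 -0.     0.358] q [-1.42  0.16  1.6  -0.    1.39 -0.21]
```

```bash
python3 -m pendant '[{"rotation":[0,0,0],"slide":[24,-21.8,-2.7],"jaw":0},{"rotation":[0,0,0],"slide":[24,-21.8,-2.7],"jaw":0},{"rotation":[0,0,0],"slide":[24,-21.8,-2.7],"jaw":0},{"rotation":[0,0,0],"slide":[24,-21.8,-2.7],"jaw":0},{"rotation":[0,0,0],"slide":[24,-21.8,-2.7],"jaw":0},{"rotation":[0,0,0],"slide":[24,-21.8,-2.7],"jaw":0},{"rotation":[0,0,0],"slide":[24,-21.8,-2.7],"jaw":0},{"rotation":[0,0,0],"slide":[24,-21.8,-2.7],"jaw":0}]' 20; python3 -c "
from h import *
go(.515,-.0203,.2,90)"
```

```text
t: 0.9
tool_pos: [0.3508, -0.2479, 0.3298]
tcp_rot: [-0.0, 0.984, 0.18, 0.0]
wrist_force: [-0.3, -0.4, -0.3]
grip_width: 0.999
finger_force: 0.0
t 0.9 slide cm [ 23.42 -15.46   6.06] rotvec [ 0.000e+00 -1.000e-03 -1.208e+00] q [-0.9  -0.26  1.94  0.    1.45  0.31]
```

```bash
python3 -m pendant '[{"rotation":[0,0,-0.15],"slide":[4,-2.5,0],"jaw":0.2},{"rotation":[0,0,-0.3],"slide":[8,-5,0],"jaw":0.2},{"rotation":[0,0,-0.45],"slide":[12,-7.5,0],"jaw":0.2},{"rotation":[0,0,-0.6],"slide":[16,-10,1],"jaw":0.2},{"rotation":[0,0,-0.75],"slide":[20,-13,3],"jaw":0.2},{"rotation":[0,0,-0.9],"slide":[23.4,-15.5,5],"jaw":0.2},{"rotation":[0,0,-1.05],"slide":[23.4,-15.5,6],"jaw":0.2},{"rotation":[0,0,-1.208],"slide":[23.4,-15.5,6],"jaw":0.2},{"rotation":[0,0,-1.208],"slide":[23.4,-15.5,6],"jaw":0.2},{"rotation":[0,0,-1.208],"slide":[23.4,-15.5,6],"jaw":0.2},{"rotation":[0,0,-1.208],"slide":[23.4,-15.5,6],"jaw":0.2}]' 20; python3 - <<'E'
from h import *
from plant import grab_frame
go(.515,-.0203,.083,90)
f=grab_frame("scene");cv2.imwrite("pics/s1.png",cv2.resize(f["image"][100:300,180:400],None,fx=3,fy=3))
E
```

```text
t: 2.0
tool_pos: [0.5148, -0.0241, 0.2699]
tcp_rot: [0.0, 0.71, 0.704, 0.0]
wrist_force: [0.4, 0.1, 0.6]
grip_width: 0.796
finger_force: 0.0
t 2.0 slide cm [3.800e-01 1.000e-02 1.175e+01] rotvec [ 0.001  0.    -0.009] q [-0.28  0.03  1.8  -0.    1.31 -0.27]
```

View pics/s1.png

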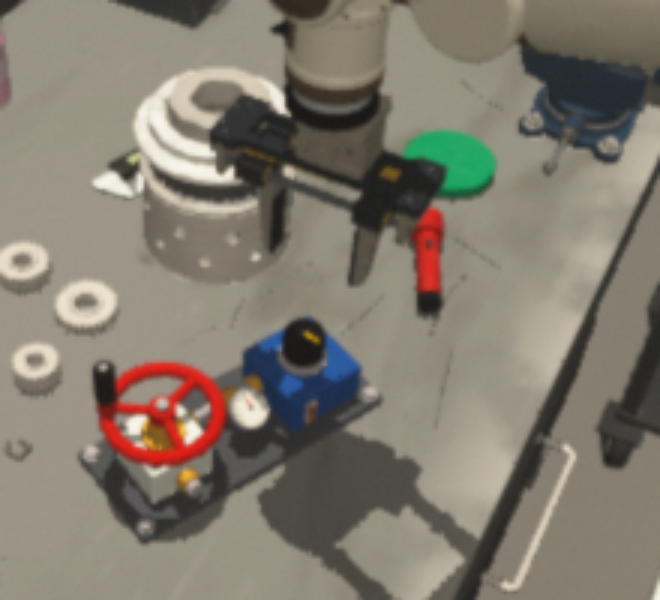

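The gripper hangs above the rig with its closing line along world x, and the cap is clear below at crop (303,343). I'll descend and grip.

```bash
python3 -m pendant '[{"rotation":[0,0,-0.009],"slide":[0.4,0,4],"jaw":0.2},{"rotation":[0,0,-0.009],"slide":[0.4,0,8],"jaw":0.2},{"rotation":[0,0,-0.009],"slide":[0.4,0,10.5],"jaw":0.2},{"rotation":[0,0,-0.009],"slide":[0.4,0,11.7],"jaw":0.2},{"rotation":[0,0,-0.009],"slide":[0.4,0,11.7],"jaw":0.2},{"rotation":[0,0,-0.009],"slide":[0.4,0,11.7],"jaw":0.6},{"rotation":[0,0,-0.009],"slide":[0.4,0,11.7],"jaw":0.7},{"rotation":[0,0,-0.009],"slide":[0.4,0,11.7],"jaw":0.7},{"rotation":[0,0,-0.009],"slide":[0.4,0,11.7],"jaw":0.7},{"rotation":[0,0,-0.009],"slide":[0.4,0,11.7],"jaw":0.7}]' 20; python3 - <<'E'
from h import *
go(.515,-.0203,.083,90)
from plant import get_obs
print(get_obs()["torque"])
E
```

```text
t: 3.05
tool_pos: [0.516, -0.0193, 0.1537]
tcp_rot: [0.002, 0.706, 0.708, 0.001]
wrist_force: [4.1, 0.8, -0.1]
grip_width: 0.428
finger_force: 20.0
t 3.05 slide cm [-0.1  -0.1   0.13] rotvec [0.004 0.    0.004] q [-0.27  0.18  1.89  0.    1.07 -0.28]
[ 0.06264255 -0.69564315  0.03159199]
```

```bash
python3 -m pendant '[{"rotation":[0,0,-0.12],"slide":[0,0.1,0],"jaw":0.7},{"rotation":[0,0,-0.24],"slide":[0,0.1,0],"jaw":0.7},{"rotation":[0,0,-0.36],"slide":[0,0.1,0],"jaw":0.7},{"rotation":[0,0,-0.48],"slide":[0,0.1,0],"jaw":0.7},{"rotation":[0,0,-0.6],"slide":[0,0.1,0],"jaw":0.7},{"rotation":[0,0,-0.72],"slide":[0,0.1,0],"jaw":0.7},{"rotation":[0,0,-0.84],"slide":[0,0.1,0],"jaw":0.7},{"rotation":[0,0,-0.96],"slide":[0,0.1,0],"jaw":0.7},{"rotation":[0,0,-1.08],"slide":[0,0.1,0],"jaw":0.7},{"rotation":[0,0,-1.08],"slide":[0,0.1,0],"jaw":0.7}]' 25; python3 -c "
from h import *
go(.516,-.0193,.083,90)
from plant import get_obs
print(get_obs()['torque'])"
python3 -m pendant '[{"rotation":[0,0,-0.08],"slide":[0,0,0],"jaw":0.7},{"rotation":[0,0,-0.16],"slide":[0,0,0],"jaw":0.7},{"rotation":[0,0,-0.2],"slide":[0,0,0],"jaw":0.7},{"rotation":[0,0,-0.2],"slide":[0,0,0],"jaw":0.7}]'; python3 -c "
from h import *
go(.516,-.0193,.083,90)
from plant import get_obs
print(get_obs()['torque'])"
```

```text
t: 4.05
tool_pos: [0.5157, -0.0198, 0.1536]
tcp_rot: [-0.0, 0.239, 0.971, -0.001]
wrist_force: [-3.6, -1.4, 6.4]
grip_width: 0.431
finger_force: 25.0
t 4.05 slide cm [-0.01  0.06  0.12] rotvec [-1.000e-03  1.000e-03  1.087e+00] q [-0.27  0.18  1.89 -0.    1.07 -1.36]
[-0.44481353  0.43001011  0.07797688]
t: 4.45
tool_pos: [0.5155, -0.0199, 0.1535]
tcp_rot: [-0.0, 0.143, 0.99, -0.001]
wrist_force: [-4.0, -3.3, 5.8]
grip_width: 0.425
finger_force: 25.0
t 4.45 slide cm [-0.03  0.07  0.11] rotvec [-0.002  0.     1.283] q [-0.27  0.18  1.89 -0.    1.07 -1.56]
[-0.42402684  0.52446886 -0.55167535]
```

The moment about z rose to 0.55 N m, so the cap is at its stop. I'll release it, lift and check.

```bash
python3 -m pendant '[{"rotation":[0,0,0],"slide":[0,0,0],"jaw":0.3},{"rotation":[0,0,0],"slide":[0,0,0],"jaw":0.2},{"rotation":[0,0,0],"slide":[0,0,0],"jaw":0.2},{"rotation":[0,0,0],"slide":[0,0,-3],"jaw":0.2},{"rotation":[0,0,0.13],"slide":[0,0,-7],"jaw":0.2},{"rotation":[0,0,0.27],"slide":[0,0,-11],"jaw":0.2},{"rotation":[0,0,0.4],"slide":[0,0,-13],"jaw":0.3},{"rotation":[0,0,0.54],"slide":[0,0,-13],"jaw":0.4},{"rotation":[0,0,0.68],"slide":[0,0,-13],"jaw":0.5},{"rotation":[0,0,0.82],"slide":[0,0,-13],"jaw":0.5},{"rotation":[0,0,0.95],"slide":[0,0,-13],"jaw":0.5},{"rotation":[0,0,1.1],"slide":[0,0,-13],"jaw":0.5}]'; python3 - <<'E'
from h import *
from plant import grab_frame
go(.6286,.1445,.2,90)
f=grab_frame("scene");cv2.imwrite("pics/s2.png",cv2.resize(f["image"][180:270,200:310],None,fx=6,fy=6,interpolation=2))
E
```

```text
t: 5.65
tool_pos: [0.5156, -0.019, 0.2825]
tcp_rot: [-0.0, 0.641, 0.767, -0.0]
wrist_force: [0.4, 0.5, 0.5]
grip_width: 0.499
finger_force: 0.0
t 5.65 slide cm [14.08 14.02  1.31] rotvec [-0.    -0.     0.179] q [-0.27  0.02  1.78  0.    1.34 -0.45]
```

View pics/s2.png

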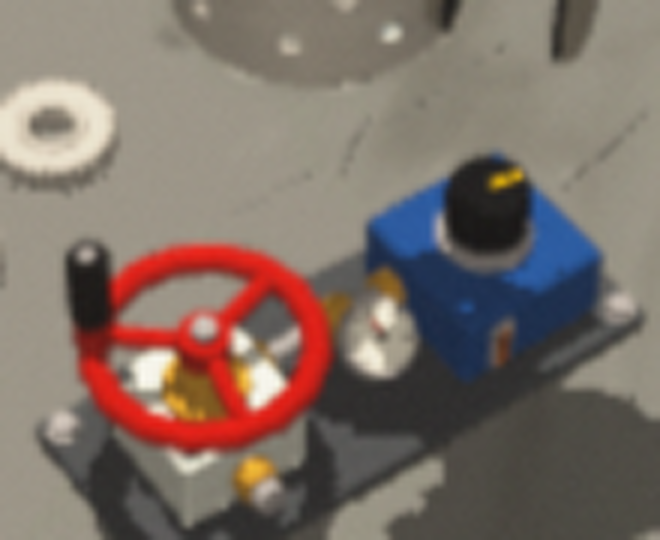

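The stripe now runs from the cap centre near crop (490,190) to (520,178). I'll check that direction by projection.

```bash
python3 - <<'E'
from h import *
from plant import grab_frame
f=grab_frame("scene");F,r=cam(f)
def pr(p):
    c=r.inv().apply(np.array(p)-f["position"]);return np.array([c[0]/c[2]*F+f["cx"],c[1]/c[2]*F+f["cy"]])
c=np.array([.516,-.0193,.09]);p0=pr(c);print("centre crop",(p0-[200,180])*6)
for a in(215,225,235,245): 
    d=pr(c+.015*np.array([np.cos(np.radians(a)),np.sin(np.radians(a)),0]));print(a,(d-[200,180])*6)
P=cloud(f);I=f["image"].astype(int);z=P[...,2]
m=(z>.08)&(z<.1)&(np.hypot(P[...,0]-.516,P[...,1]+.0193)<.024)
y=m&(I[...,2]>110)&(I[...,1]>85)&(I[...,0]<90)
v,u=np.nonzero(y);print(np.c_[u-200,v-180]*6+3)
E
```

```text
centre crop [487.71988797 187.51103201]
215 [519.29124326 185.46216008]
225 [517.94560633 181.34345442]
235 [515.68963972 177.42419737]
245 [512.59513074 173.82108829]
[[513 171]
 [519 171]
 [495 177]
 [501 177]
 [507 177]
 [513 177]
 [519 177]
 [525 177]
 [495 183]
 [501 183]
 [507 183]
 [513 183]]
```

The stripe lies at about 235°, which matches fully open (235.5°). Next I'll move to the crank.

```bash
python3 -m pendant '[{"rotation":[0,0,0.09],"slide":[4,4,0],"jaw":0.5},{"rotation":[0,0,0.179],"slide":[8,8,0],"jaw":0.5},{"rotation":[0,0,0.179],"slide":[11,11,0],"jaw":0.5},{"rotation":[0,0,0.179],"slide":[13.5,13.5,1],"jaw":0.5},{"rotation":[0,0,0.179],"slide":[14.1,14,1.3],"jaw":0.5},{"rotation":[0,0,0.179],"slide":[14.1,14,1.3],"jaw":0.5},{"rotation":[0,0,0.179],"slide":[14.1,14,1.3],"jaw":0.5}]' 15; python3 -c "
from h import *
go(.6286,.1445,.125,90)"
```

```text
t: 6.45
tool_pos: [0.6272, 0.1442, 0.2697]
tcp_rot: [0.0, 0.705, 0.709, -0.0]
wrist_force: [0.8, -0.2, 0.2]
grip_width: 0.5
finger_force: 0.0
t 6.45 slide cm [0.04 0.15 7.53] rotvec [-0.001  0.001  0.006] q [ 0.04  0.36  1.42 -0.    1.36  0.03]
```

```bash
python3 -m pendant '[{"rotation":[0,0,0.006],"slide":[0,0.1,3],"jaw":0.5},{"rotation":[0,0,0.006],"slide":[0,0.1,6],"jaw":0.5},{"rotation":[0,0,0.006],"slide":[0,0.1,7.5],"jaw":0.5},{"rotation":[0,0,0.006],"slide":[0,0.1,7.5],"jaw":0.5},{"rotation":[0,0,0.006],"slide":[0,0.1,7.5],"jaw":0.5},{"rotation":[0,0,0.006],"slide":[0,0.1,7.5],"jaw":0.9},{"rotation":[0,0,0.006],"slide":[0,0.1,7.5],"jaw":0.9},{"rotation":[0,0,0.006],"slide":[0,0.1,7.5],"jaw":0.9},{"rotation":[0,0,0.006],"slide":[0,0.1,7.5],"jaw":0.9}]' 15; python3 -c "
from h import *
go(.6286,.1445,.125,90)"
```

```text
t: 7.35
tool_pos: [0.6298, 0.1452, 0.1958]
tcp_rot: [0.001, 0.707, 0.707, 0.002]
wrist_force: [3.0, 1.1, 1.7]
grip_width: 0.216
finger_force: 15.0
t 7.35 slide cm [-0.07 -0.12  0.14] rotvec [ 0.004 -0.001 -0.001] q [0.04 0.43 1.48 0.   1.23 0.04]
```

```bash
cat >> h.py <<'E'
def arc(th0,step,n=12,r=5.0):
    a=np.radians(th0+step*np.arange(1,n+1));b=np.radians(th0)
    for k in range(n): print(th0+step*(k+1),"[%.2f,%.2f,0]"%(r*(np.sin(a[k])-np.sin(b)),r*(np.cos(a[k])-np.cos(b))))
E
python3 -c "
from h import *
arc(23,-12)"
```

```text
11 [-1.00,0.31,0]
-1 [-2.04,0.40,0]
-13 [-3.08,0.27,0]
-25 [-4.07,-0.07,0]
-37 [-4.96,-0.61,0]
-49 [-5.73,-1.32,0]
-61 [-6.33,-2.18,0]
-73 [-6.74,-3.14,0]
-85 [-6.93,-4.17,0]
-97 [-6.92,-5.21,0]
-109 [-6.68,-6.23,0]
-121 [-6.24,-7.18,0]
```

```bash
python3 -m pendant '[{"rotation":[0,0,0],"slide":[-1.0,0.31,0],"jaw":0.9},{"rotation":[0,0,0],"slide":[-2.04,0.4,0],"jaw":0.9},{"rotation":[0,0,0],"slide":[-3.08,0.27,0],"jaw":0.9},{"rotation":[0,0,0],"slide":[-4.07,-0.07,0],"jaw":0.9},{"rotation":[0,0,0],"slide":[-4.96,-0.61,0],"jaw":0.9},{"rotation":[0,0,0],"slide":[-5.73,-1.32,0],"jaw":0.9},{"rotation":[0,0,0],"slide":[-6.33,-2.18,0],"jaw":0.9}]' 15
python3 -m pendant '[{"rotation":[0,0,0],"slide":[-0.41,-0.96,0],"jaw":0.9},{"rotation":[0,0,0],"slide":[-0.6,-1.99,0],"jaw":0.9},{"rotation":[0,0,0],"slide":[-0.59,-3.03,0],"jaw":0.9},{"rotation":[0,0,0],"slide":[-0.35,-4.05,0],"jaw":0.9},{"rotation":[0,0,0],"slide":[0.09,-5.0,0],"jaw":0.9}]' 15; python3 -c "
from h import *
go(.5576,.0821,.125,90);arc(-121,-12)"
```

```text
t: 8.05
tool_pos: [0.6081, 0.0803, 0.1958]
tcp_rot: [0.002, 0.708, 0.707, 0.001]
wrist_force: [2.9, -1.0, 2.3]
grip_width: 0.216
finger_force: 15.0
t: 8.55
tool_pos: [0.5569, 0.0825, 0.1958]
tcp_rot: [0.001, 0.708, 0.707, 0.001]
wrist_force: [3.3, 1.2, 4.6]
grip_width: 0.21
finger_force: 15.0
t 8.55 slide cm [-0.04  0.07  0.14] rotvec [ 0.002  0.    -0.001] q [-0.07  0.23  1.73 -0.    1.17 -0.07]
-133 [0.63,-0.83,0]
-145 [1.42,-1.52,0]
-157 [2.33,-2.03,0]
-169 [3.33,-2.33,0]
-181 [4.37,-2.42,0]
-193 [5.41,-2.30,0]
-205 [6.40,-1.96,0]
-217 [7.29,-1.42,0]
-229 [8.06,-0.71,0]
-241 [8.66,0.15,0]
-253 [9.07,1.11,0]
-265 [9.27,2.14,0]
```

```bash
python3 -m pendant '[{"rotation":[0,0,0],"slide":[0.63,-0.83,0],"jaw":0.9},{"rotation":[0,0,0],"slide":[1.42,-1.52,0],"jaw":0.9},{"rotation":[0,0,0],"slide":[2.33,-2.03,0],"jaw":0.9},{"rotation":[0,0,0],"slide":[3.33,-2.33,0],"jaw":0.9},{"rotation":[0,0,0],"slide":[4.37,-2.42,0],"jaw":0.9},{"rotation":[0,0,0],"slide":[5.41,-2.3,0],"jaw":0.9},{"rotation":[0,0,0],"slide":[5.41,-2.3,0],"jaw":0.9},{"rotation":[0,0,0],"slide":[5.41,-2.3,0],"jaw":0.9}]' 15
python3 -m pendant '[{"rotation":[0,0,0],"slide":[0.5,0.15,0],"jaw":0.9},{"rotation":[0,0,0],"slide":[0.5,0.15,0],"jaw":0.9},{"rotation":[0,0,0],"slide":[0.5,0.15,0],"jaw":0.9}]'
python3 -m pendant '[{"rotation":[0,0,0],"slide":[0.5,0.2,0],"jaw":0.9},{"rotation":[0,0,0],"slide":[0.5,0.2,0],"jaw":0.9},{"rotation":[0,0,0],"slide":[0.5,0.2,0],"jaw":0.9}]'
```

```text
t: 9.35
tool_pos: [0.5358, 0.1374, 0.1958]
tcp_rot: [0.003, 0.707, 0.707, 0.002]
wrist_force: [10.3, -0.9, 0.8]
grip_width: 0.216
finger_force: 15.0
t: 9.65
tool_pos: [0.5373, 0.142, 0.1958]
tcp_rot: [0.003, 0.707, 0.707, 0.002]
wrist_force: [9.9, -2.8, 0.7]
grip_width: 0.211
finger_force: 15.0
t: 9.95
tool_pos: [0.539, 0.146, 0.1958]
tcp_rot: [0.003, 0.707, 0.707, 0.001]
wrist_force: [7.2, -6.1, 3.4]
grip_width: 0.212
finger_force: 15.0
```

```bash
cat > c.py <<'E'
import numpy as np
from scipy.optimize import least_squares
p=np.array([(.6298,.1452),(.6081,.0803),(.5569,.0825),(.5358,.1374),(.5373,.142),(.539,.146)])
s=least_squares(lambda c:np.hypot(*(p-c).T)-.05,[.58,.12]).x
print(s,np.hypot(*(p-s).T),np.degrees(np.arctan2(*(p-s).T[::-1])))
E
python3 c.py
python3 -m pendant '[{"rotation":[0,0,0],"slide":[0.3,0.25,0],"jaw":0.9},{"rotation":[0,0,0],"slide":[0.3,0.25,0],"jaw":0.9},{"rotation":[0,0,0],"slide":[0.3,0.25,0],"jaw":0.9}]'
python3 -m pendant '[{"rotation":[0,0,0],"slide":[0.3,0.25,0],"jaw":0.9},{"rotation":[0,0,0],"slide":[0.3,0.25,0],"jaw":0.9},{"rotation":[0,0,0],"slide":[0.3,0.25,0],"jaw":0.9}]'
```

```text
[0.5841729 0.1243955] [0.05014638 0.0501689  0.04999044 0.05009047 0.05006983 0.05007341] [  24.51147745  -61.51485917 -123.06310632  164.95246409  159.41484812
  154.43996042]
t: 10.25
tool_pos: [0.5397, 0.1471, 0.1955]
tcp_rot: [0.002, 0.707, 0.707, -0.003]
wrist_force: [-1.4, -15.1, 9.7]
grip_width: 0.216
finger_force: 15.0
t: 10.55
tool_pos: [0.5402, 0.1507, 0.195]
tcp_rot: [-0.0, 0.707, 0.707, -0.005]
wrist_force: [-9.0, -13.6, 14.3]
grip_width: 0.215
finger_force: 15.0
```

The wheel is hard against its stop: about 16 N tangential at 153°, with the circle fit giving centre (0.584, 0.124) and radius 0.050. I'll relax the push to get a force-free reference pose.

```bash
python3 -m pendant '[{"rotation":[0,0,0],"slide":[-0.2,-0.3,0],"jaw":0.9},{"rotation":[0,0,0],"slide":[-0.2,-0.3,0],"jaw":0.9},{"rotation":[0,0,0],"slide":[-0.2,-0.3,0],"jaw":0.9}]'
python3 -m pendant '[{"rotation":[0,0,0],"slide":[-0.2,-0.1,0],"jaw":0.9},{"rotation":[0,0,0],"slide":[-0.2,-0.1,0],"jaw":0.9},{"rotation":[0,0,0],"slide":[-0.2,-0.1,0],"jaw":0.9}]';python3 -c "
from h import *
go(.5402,.1507,.125,90)"
```

```text
t: 10.85
tool_pos: [0.5394, 0.1502, 0.1951]
tcp_rot: [0.001, 0.707, 0.707, -0.001]
wrist_force: [3.4, -5.9, 5.1]
grip_width: 0.21
finger_force: 15.0
t: 11.15
tool_pos: [0.5388, 0.1489, 0.1951]
tcp_rot: [0.001, 0.707, 0.707, 0.0]
wrist_force: [5.2, -2.6, 2.0]
grip_width: 0.216
finger_force: 15.0
t 11.15 slide cm [0.18 0.14 0.07] rotvec [ 0.002  0.001 -0.   ] q [ 0.05  0.22  1.75 -0.    1.17  0.05]
```

```bash
python3 -c "
from h import *
arc(153,15,24)"
```

```text
168 [-1.23,-0.44,0]
183 [-2.53,-0.54,0]
198 [-3.82,-0.30,0]
213 [-4.99,0.26,0]
228 [-5.99,1.11,0]
243 [-6.72,2.19,0]
258 [-7.16,3.42,0]
273 [-7.26,4.72,0]
288 [-7.03,6.00,0]
303 [-6.46,7.18,0]
318 [-5.62,8.17,0]
333 [-4.54,8.91,0]
348 [-3.31,9.35,0]
363 [-2.01,9.45,0]
378 [-0.72,9.21,0]
393 [0.45,8.65,0]
408 [1.45,7.80,0]
423 [2.19,6.72,0]
438 [2.62,5.49,0]
453 [2.72,4.19,0]
468 [2.49,2.91,0]
483 [1.92,1.73,0]
498 [1.08,0.74,0]
513 [-0.00,-0.00,0]
```

```bash
python3 -m pendant '[{"rotation":[0,0,0],"slide":[-1.23,-0.24,0],"jaw":0.9},{"rotation":[0,0,0],"slide":[-2.53,-0.34,0],"jaw":0.9},{"rotation":[0,0,0],"slide":[-3.82,-0.1,0],"jaw":0.9},{"rotation":[0,0,0],"slide":[-4.99,0.46,0],"jaw":0.9},{"rotation":[0,0,0],"slide":[-5.99,1.31,0],"jaw":0.9},{"rotation":[0,0,0],"slide":[-6.72,2.39,0],"jaw":0.9}]' 20
python3 -m pendant '[{"rotation":[0,0,0],"slide":[-0.44,1.23,0],"jaw":0.9},{"rotation":[0,0,0],"slide":[-0.54,2.53,0],"jaw":0.9},{"rotation":[0,0,0],"slide":[-0.31,3.81,0],"jaw":0.9},{"rotation":[0,0,0],"slide":[0.26,4.99,0],"jaw":0.9},{"rotation":[0,0,0],"slide":[1.1,5.98,0],"jaw":0.9},{"rotation":[0,0,0],"slide":[2.18,6.72,0],"jaw":0.9}]'
python3 -m pendant '[{"rotation":[0,0,0],"slide":[1.23,0.44,0],"jaw":0.9},{"rotation":[0,0,0],"slide":[2.53,0.54,0],"jaw":0.9},{"rotation":[0,0,0],"slide":[3.82,0.3,0],"jaw":0.9},{"rotation":[0,0,0],"slide":[4.99,-0.26,0],"jaw":0.9},{"rotation":[0,0,0],"slide":[5.99,-1.11,0],"jaw":0.9},{"rotation":[0,0,0],"slide":[6.72,-2.19,0],"jaw":0.9}]'
python3 -m pendant '[{"rotation":[0,0,0],"slide":[0.44,-1.23,0],"jaw":0.9},{"rotation":[0,0,0],"slide":[0.54,-2.53,0],"jaw":0.9},{"rotation":[0,0,0],"slide":[0.31,-3.81,0],"jaw":0.9},{"rotation":[0,0,0],"slide":[-0.26,-4.99,0],"jaw":0.9},{"rotation":[0,0,0],"slide":[-1.1,-5.98,0],"jaw":0.9},{"rotation":[0,0,0],"slide":[-2.18,-6.72,0],"jaw":0.9}]'
```

```text
t: 11.75
tool_pos: [0.5624, 0.0831, 0.1951]
tcp_rot: [-0.001, 0.708, 0.707, 0.002]
wrist_force: [3.9, 13.6, 5.5]
grip_width: 0.21
finger_force: 20.0
t: 12.35
tool_pos: [0.6286, 0.1036, 0.1951]
tcp_rot: [-0.001, 0.707, 0.707, -0.001]
wrist_force: [-5.7, -0.1, 11.3]
grip_width: 0.217
finger_force: 20.0
t: 12.95
tool_pos: [0.608, 0.1723, 0.1952]
tcp_rot: [0.0, 0.707, 0.707, 0.002]
wrist_force: [5.5, 4.0, 4.6]
grip_width: 0.212
finger_force: 20.0
t: 13.55
tool_pos: [0.5394, 0.1496, 0.1952]
tcp_rot: [-0.0, 0.707, 0.707, 0.0]
wrist_force: [5.9, 0.2, 3.6]
grip_width: 0.213
finger_force: 20.0
```

```bash
python3 -m pendant '[{"rotation":[0,0,0],"slide":[-1.23,-0.44,0],"jaw":0.9},{"rotation":[0,0,0],"slide":[-2.53,-0.54,0],"jaw":0.9},{"rotation":[0,0,0],"slide":[-3.82,-0.3,0],"jaw":0.9},{"rotation":[0,0,0],"slide":[-4.99,0.26,0],"jaw":0.9},{"rotation":[0,0,0],"slide":[-5.99,1.11,0],"jaw":0.9},{"rotation":[0,0,0],"slide":[-6.72,2.19,0],"jaw":0.9}]' 20
python3 -m pendant '[{"rotation":[0,0,0],"slide":[-0.44,1.23,0],"jaw":0.9},{"rotation":[0,0,0],"slide":[-0.54,2.53,0],"jaw":0.9},{"rotation":[0,0,0],"slide":[-0.31,3.81,0],"jaw":0.9},{"rotation":[0,0,0],"slide":[0.26,4.99,0],"jaw":0.9},{"rotation":[0,0,0],"slide":[1.1,5.98,0],"jaw":0.9},{"rotation":[0,0,0],"slide":[2.18,6.72,0],"jaw":0.9}]'
python3 -m pendant '[{"rotation":[0,0,0],"slide":[1.23,0.44,0],"jaw":0.9},{"rotation":[0,0,0],"slide":[2.53,0.54,0],"jaw":0.9},{"rotation":[0,0,0],"slide":[3.82,0.3,0],"jaw":0.9},{"rotation":[0,0,0],"slide":[4.99,-0.26,0],"jaw":0.9},{"rotation":[0,0,0],"slide":[5.99,-1.11,0],"jaw":0.9},{"rotation":[0,0,0],"slide":[6.72,-2.19,0],"jaw":0.9}]'
python3 -m pendant '[{"rotation":[0,0,0],"slide":[0.44,-1.23,0],"jaw":0.9},{"rotation":[0,0,0],"slide":[0.54,-2.53,0],"jaw":0.9},{"rotation":[0,0,0],"slide":[0.31,-3.81,0],"jaw":0.9},{"rotation":[0,0,0],"slide":[-0.26,-4.99,0],"jaw":0.9},{"rotation":[0,0,0],"slide":[-1.1,-5.98,0],"jaw":0.9},{"rotation":[0,0,0],"slide":[-2.18,-6.72,0],"jaw":0.9},{"rotation":[0,0,0],"slide":[-2.18,-6.72,0],"jaw":0.9},{"rotation":[0,0,0],"slide":[-2.18,-6.72,0],"jaw":0.9},{"rotation":[0,0,0],"slide":[-2.18,-6.72,0],"jaw":0.9}]'
```

```text
t: 14.15
tool_pos: [0.5624, 0.083, 0.1951]
tcp_rot: [-0.001, 0.708, 0.706, 0.002]
wrist_force: [4.6, 12.8, 4.6]
grip_width: 0.213
finger_force: 20.0
t: 14.75
tool_pos: [0.6285, 0.1035, 0.195]
tcp_rot: [-0.001, 0.707, 0.707, -0.002]
wrist_force: [-6.5, 0.8, 11.3]
grip_width: 0.212
finger_force: 20.0
t: 15.35
tool_pos: [0.6082, 0.1722, 0.1952]
tcp_rot: [0.0, 0.707, 0.707, 0.002]
wrist_force: [4.5, 4.2, 4.2]
grip_width: 0.211
finger_force: 20.0
t: 16.25
tool_pos: [0.5392, 0.1487, 0.1951]
tcp_rot: [-0.001, 0.707, 0.707, -0.001]
wrist_force: [-2.6, -0.3, 10.5]
grip_width: 0.212
finger_force: 20.0
```

```bash
python3 - <<'E'
import numpy as np
from scipy.optimize import least_squares
p=np.array([(.5624,.0831),(.6286,.1036),(.608,.1723),(.5394,.1496),(.5624,.083),(.6285,.1035),(.6082,.1722),(.5392,.1487),(.5388,.1489),(.5394,.1502),(.5402,.1507)])
s=least_squares(lambda c:np.hypot(*(p[:8]-c).T)-.05,[.58,.12]).x
print(s,np.hypot(*(p-s).T),np.degrees(np.arctan2(*(p-s).T[::-1])))
E
```

```text
[0.58472457 0.12791411] [0.05006686 0.05016203 0.05011839 0.05024535 0.05015639 0.05012322
 0.05012321 0.05004538 0.05049232 0.05050721 0.05001634] [-116.48062473  -28.99356613   62.32802341  154.43085438 -116.42968822
  -29.1489575    62.07246561  155.45921317  155.44128786  153.8168567
  152.8984512 ]
```

```bash
python3 - <<'E'
from m import *
from plant import grab_frame
for n in("top","scene"):
    f=grab_frame(n);np.savez(n+"1.npz",**f)
    if n=="scene": cv2.imwrite("pics/s3.png",cv2.resize(f["image"][120:290,170:350],None,fx=4,fy=3.5,interpolation=2))
E
```

View pics/s3.png

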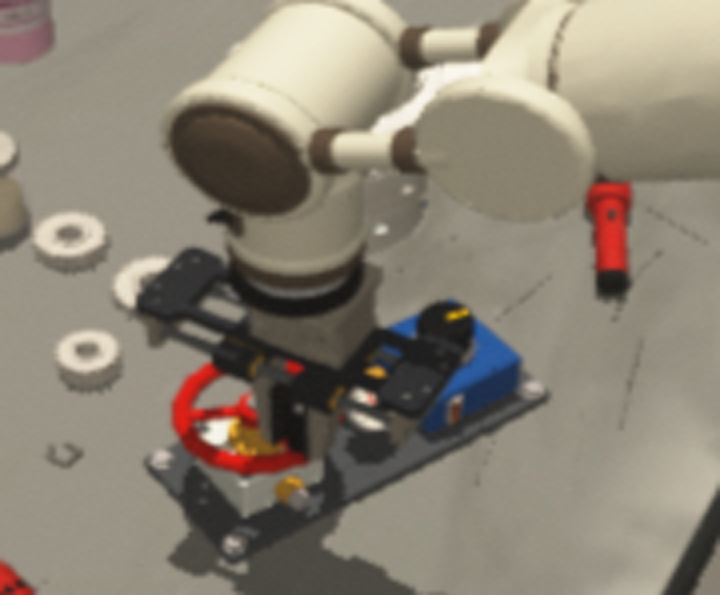

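The two turns traced the same circle. The handle now sits at 155.46°, against 155.44° for the relaxed stop pose and about 155.3° from the images. In the view it is still gripped, the cap is open, and the loose parts in view are undisturbed, so I'm handing in.

```bash
python3 -c "
from plant import *
o=get_obs();print(o['t'],o['tool_pos'],o['wrist_force'],o['finger_force'],max(abs(v) for v in o['dq']));print(job_done())"
```

```text
16.35 [0.53925947 0.14875306 0.19506188] [-2.36147549 -0.49450004  9.21395586] 20.000690817832947 0.0026057531651492885
the job is handed in; nothing more can be done
None
```

The job is handed in, with no verdict returned: the vent cap is open to its stop, and the valve was shut against its stop, then backed off two full turns (within about 1° by my measurements), with the crank handle still gripped.

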